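# Pack the gearbox covers and filler cap

### The job

Pack the stripped gearbox parts: lay every cover plate that is on the bench flat, right way up, on the floor of the plywood crate, each on the floor and not on another, then seat the separator board, grip bar up, level on the crate's corner blocks over them. Unscrew the filler cap from the gearbox, turning it counter-clockwise with as many fresh grips as it takes, lift it off, and stand it upright on the separator board beside the grip bar. Leave the other things on the bench where they are.

Things in the scene. Friction and masses are not known exactly. Their poses are not given: they have to be found in the camera images.
- gearbox: motorcycle gearbox fixed to the bench, aluminium, flat top 105 mm above the bench; origin on the bench straight below the axis of its filler cap; the casing spans x -70 to 150 mm and y -80 to 80 mm of its own axes, with cooling fins 11 mm high on the top from x 72 to 138 mm
- cap: the steel filler cap: flange 62 mm across and 12 mm thick, above it a round knurled head 48 mm across, 26 mm tall (top 38 mm above the underside); 250 g; origin at the centre of the underside, z up along its axis; hollow underneath; starts screwed home on the gearbox with its underside 107 mm above the bench; can be gripped by the head at any yaw
- thread (a joint): how far the cap's thread is undone, rad: 0 screwed home, growing counter-clockwise seen from above, end stop at 4.8. Turning takes about 0.1 N m and the cap climbs 1 mm per rad; it stays where it is left; the cap cannot be pulled off until it is undone by about 3.3 rad and is surely free from 4.2 rad; pulled earlier it tilts and binds; once free it lifts straight up with 12 mm of engagement
- crate: open plywood packing crate fixed to the bench, outside 166 (x) x 196 (y) x 66 mm, walls 8 mm; origin at the centre of its underside; inside 150 x 180 mm, inner floor 8 mm above the origin; in each inner corner stands a block 14 x 14 mm whose top is 48 mm above the origin
- board: plywood separator board 143 (x) x 173 (y) x 6 mm with a dark wooden grip bar, 70 mm long along its x, 16 mm wide, 22 mm high, on the middle of its top; 150 g; origin at the centre of the underside, z up; starts flat on the bench; seated, it lies flat on the crate's four corner blocks, its underside 48 mm above the crate's origin, its x along the crate's x (either way round)
- plate1: one of two to four identical bare aluminium cover plates (the absent ones read None): base 50 (x) x 56 (y) x 8 mm, with a rib 50 mm long along its x and 14 mm wide standing in the middle, top of the rib 34 mm above the underside; 150 g; origin at the centre of the underside, z up; lies on the bench; best gripped by the rib
- plate2: one of two to four identical bare aluminium cover plates (the absent ones read None): base 50 (x) x 56 (y) x 8 mm, with a rib 50 mm long along its x and 14 mm wide standing in the middle, top of the rib 34 mm above the underside; 150 g; origin at the centre of the underside, z up; lies on the bench; best gripped by the rib
- plate3: one of two to four identical bare aluminium cover plates (the absent ones read None): base 50 (x) x 56 (y) x 8 mm, with a rib 50 mm long along its x and 14 mm wide standing in the middle, top of the rib 34 mm above the underside; 150 g; origin at the centre of the underside, z up; lies on the bench; best gripped by the rib
- plate4: one of two to four identical bare aluminium cover plates (the absent ones read None): base 50 (x) x 56 (y) x 8 mm, with a rib 50 mm long along its x and 14 mm wide standing in the middle, top of the rib 34 mm above the underside; 150 g; origin at the centre of the underside, z up; lies on the bench; best gripped by the rib
- wrench: bystander: steel open-ended wrench 170 mm long lying on the bench
- screwdriver: bystander: screwdriver 190 mm long lying on the bench
- oil_bottle: bystander: grey plastic oil bottle, 60 mm across, 160 mm tall
- tin: bystander: plain steel tin, 72 mm across, 90 mm tall
- corbel: bystander: piece of carved ornament, about 50 x 70 x 78 mm
- bush: bystander: short brass bush, 30 mm across, 22 mm tall
- nut: bystander: dark steel hexagon nut, 26 mm across flats, 14 mm tall
Mind the look-alikes: they are no part of the job. Leave any blue, green or pink look-alike of the plate1 alone.

How it is judged (in metres and radians):
On the way, in this order (a step that is already met when the one before it is completed fails the run):
1. every cover plate lies flat on the crate's floor (x of plate1 in the frame of crate between -0.06 and 0.06 m and y of plate1 in the frame of crate between -0.075 and 0.075 m and z of plate1 in the frame of crate between 0.003 and 0.013 m and angle between each of plate1, plate2, plate3, plate4's own z axis and vertical below 0.1 rad and x of plate2 in the frame of crate between -0.06 and 0.06 m and y of plate2 in the frame of crate between -0.075 and 0.075 m and z of plate2 in the frame of crate between 0.003 and 0.013 m and x of plate3 in the frame of crate between -0.06 and 0.06 m and y of plate3 in the frame of crate between -0.075 and 0.075 m and z of plate3 in the frame of crate between 0.003 and 0.013 m and x of plate4 in the frame of crate between -0.06 and 0.06 m and y of plate4 in the frame of crate between -0.075 and 0.075 m and z of plate4 in the frame of crate between 0.003 and 0.013 m and linear speed of each of plate1, plate2, plate3, plate4 below 0.03 m/s), for 0.2 s.
2. the separator board is seated level on the corner blocks over the plates (x of plate1 in the frame of crate between -0.06 and 0.06 m and y of plate1 in the frame of crate between -0.075 and 0.075 m and z of plate1 in the frame of crate between 0.003 and 0.013 m and angle between each of plate1, plate2, plate3, plate4's own z axis and vertical below 0.1 rad and x of plate2 in the frame of crate between -0.06 and 0.06 m and y of plate2 in the frame of crate between -0.075 and 0.075 m and z of plate2 in the frame of crate between 0.003 and 0.013 m and x of plate3 in the frame of crate between -0.06 and 0.06 m and y of plate3 in the frame of crate between -0.075 and 0.075 m and z of plate3 in the frame of crate between 0.003 and 0.013 m and x of plate4 in the frame of crate between -0.06 and 0.06 m and y of plate4 in the frame of crate between -0.075 and 0.075 m and z of plate4 in the frame of crate between 0.003 and 0.013 m and z of board in the frame of crate between 0.042 and 0.053 m and angle between board's own z axis and vertical below 0.05 rad and horizontal distance between board and crate below 0.012 m and angle between the x axis of board and the x axis of crate, either way round below 0.12 rad and linear speed of board below 0.03 m/s), for 0.2 s.
At the end, for the whole second after the job is handed in: Plates flat on the crate floor (within 5 mm, 0.1 rad); board on the corner blocks, grip bar up, level within 0.05 rad, within 12 mm of the crate centre; cap, undone over 2.6 rad, upright (0.1 rad) on the board within 60 mm (x) and 75 mm (y) of its centre; all at rest (all of step 1 and z of board in the frame of crate between 0.042 and 0.053 m and angle between board's own z axis and vertical below 0.05 rad and horizontal distance between board and crate below 0.012 m and angle between the x axis of board and the x axis of crate, either way round below 0.12 rad and z of cap in the frame of board between 0.003 and 0.01 m and x of cap in the frame of board between -0.06 and 0.06 m and y of cap in the frame of board between -0.075 and 0.075 m and angle between cap's own z axis and vertical below 0.1 rad and value of joint thread above 2.6 rad and linear speed of each of board, cap below 0.02 m/s); the robot touches nothing.
It fails at once if one of the bystanders (tools, bottle, tin, ornament, bush, nut) was shifted by more than 5 cm (distance of any of wrench, screwdriver, oil_bottle, tin, corbel, bush, nut from where it was at the start of the episode above 0.05 m).
Of plate1, plate2, plate3, plate4 only 2 to 4 are there at a start; the rules pass over those that are not, and their reading is None.
At some moment in a run one of plate1, plate2, plate3, plate4, board may be knocked a few centimetres aside while the robot is not near it.
It also fails if it takes over 210 s, if anything falls off the work surface, if the arm or the gripper's body presses on something with over 40 N, if the wrist force passes 120 N, or if a joint passes its speed limit or range.

### The arm

A 6-joint arm with a two-finger parallel gripper is mounted at the origin on the work surface. World frame = base frame: x ahead of the robot, y to its left, z up, the work surface at z = 0. Lengths are in mm, angles in rad, forces in N, time in s.
With the tool pointing down it reaches from about 300 to 750 mm from the base axis. Payload 8.5 kg.
Tool frame: the origin (TCP) lies at the very end of the fingers, on their centre line; the grasp point (between the pads) lies 19 mm behind it; z points along the fingers, y is the line along which they close (so a half turn about z gives the same grasp; the last joint's range is limited). The gripper opens to 85 mm and grips with 20 to 120 N. Pads are 22 mm wide; open, the fingers measure 114 mm over their backs; the gripper's body (76 mm by 85 mm) begins 54 mm behind the grasp point. The pads swing forward as they close: fully open they stand 13 mm farther back than shut.
Start: joints at [1.035, 0.381, 1.297, -0, 1.464, -0.215], TCP at [173.42, 521.925, 231.322] pointing down, gripper open.
Joint ranges: [-3.11, 3.11], [-0.89, 2.33], [0.22, 2.48], [-1.42, 4.56], [0.17, 2.85], [-2.88, 2.88]. Speed limits (rad/s): [2.39, 2.39, 3.14, 3.14, 3.14, 3.14].

### API

Orientations are given as a rotation vector (axis times angle).
In Python, from station import robot gives the robot as it stands.
- The arm moves only by the tool apply_moves, never from a script. Its argument "rows" is text: rows parted by semicolons, each of 7 numbers parted by spaces: the shift along the tool's x, y, z in mm, then the turn, a rotation vector about the tool's x, y, z in rad, then the closure, from -1 (fully open) to 1 (shut). In form: x y z rx ry rz gripper; .... A call has 1 to 20 rows; each row shifts and turns the commanded pose from where the row before left it, along the tool's axes as they then stand; what a row does not reach is not made up. A row lasts 1/10 s, in which the tool goes at most 50 mm and 8.59 degrees, less where a joint would pass 70% of its speed; a pose out of reach is approached as far as the arm can. A call is refused whole if a number of a shift passes 50 or a number of a turn 0.15, either way. A call with a gripper value outside its range is refused whole. The fingers move at their own pace and stop on an object; "force" is the grip in N (left out, the last holds). Time passes only in rows, so rows that do not move let the fingers close. It gives the time, the measured TCP pose, the force, the opening and the grip force at its end, in the units of the state.
- robot.read_state(): the state, without advancing time (a new reading comes with each control period).
- robot.read_camera(name): name is "scene" or "top"; returns a dict with "img" (384x512x3 uint8, blue, green, red), "depth" (384x512 float32, mm along the optical axis (not along the pixel's ray), 0 where there is no reading), "fx", "fy", "cx", "cy" (pixels), "k1" (the pictures are not rectified: a ray, as slopes to the right and down, at radius r is drawn at 1 + k1 r^2 times it, then the intrinsics apply), "eye" and "rotation" of the camera in the world. Camera axes: x right, y up, looking along -z (the intrinsics and any distortion apply to the point x, -y, -z); pixel columns grow to the right and rows downward; lengths in mm; the calibration is good to about 2 mm. A picture is of the moment at which its call begins.
- robot.finish_job(): hands the job in; it is judged then, once.
The state is a dict: "clock": time; "joint_positions": joint angles; "qvel": joint speeds; "effort": joint torques, N m; "tool_pos": TCP position; "ee_rot": TCP orientation; "ft_force": force on the tool from outside, world axes, zero at the start; "wrist_torque": the same for the moment, N m; "finger_gap": finger opening in mm; "gripper_force": force on a finger pad.
Only numpy, scipy, OpenCV 4.12 (cv2) and the standard library are available. Lean on these libraries where they do the work, as an engineer would, in place of code of your own. Each camera call takes 0.05 s, during which the arm holds its last target. There are 200 camera calls.

## Working session

There is one attempt and no reset: what is moved stays moved. The work goes in short steps, Python scripts to look and compute and a tool call to move; the robot and the scene stay as the last step left them, time stands still between calls to the robot, and variables do not carry over. Pictures are saved under pics/ and viewed, at most 14 in all, crops included, and the job is handed in when it is done.

Besides the shell and the picture viewer there is one more tool, called after "Call:" as a command line: name --argument value ..., lists and objects as JSON in quotes. apply_moves: Moves the arm, as the interface text tells. Its arguments: {"type":"object","properties":{"rows":{"type":"string"},"force":{"type":"number"}},"required":["rows"]}

```bash
mkdir -p pics; cat > h.py <<'E'
import numpy as np, cv2
from station import robot
def grab(n):
    c=robot.read_camera(n); return c
def ray(c,u,v):
    K=np.array([[c['fx'],0,c['cx']],[0,c['fy'],c['cy']],[0,0,1.]])
    p=cv2.undistortPoints(np.array(np.c_[u,v],float).reshape(-1,1,2),K,np.array([c['k1'],0,0,0.]))[:,0]
    d=np.c_[p[:,0],-p[:,1],-np.ones(len(p))]
    return d@np.array(c['rotation']).T
def plane(c,u,v,z):
    d=ray(c,u,v); e=np.array(c['eye']); return e+d*((z-e[2])/d[:,2:3])
def cloud(c):
    D=c['depth']; v,u=np.mgrid[:384,:512]
    d=ray(c,u.ravel(),v.ravel()); P=np.array(c['eye'])+d*D.ravel()[:,None]
    P[D.ravel()<=0]=np.nan
    return P.reshape(384,512,3)
def save(c,name,crop=None,s=1):
    im=c['img']
    if crop: im=im[crop[1]:crop[3],crop[0]:crop[2]]
    cv2.imwrite('pics/'+name,cv2.resize(im,None,fx=s,fy=s,interpolation=cv2.INTER_CUBIC))
E
python3 - <<'E'
from h import *
for n in('top','scene'):
    c=grab(n); save(c,n+'0.png',s=1.55)
    print(n,c['eye'],np.array(c['rotation']).round(3).tolist(),c['fx'],c['k1'])
s=robot.read_state();print(s)
E
```

```text
top [ 362.54407397   54.46805112 1222.08844615] [0.147, -0.139, -1.581] 357.8127515804725 -0.043783735974309936
scene [1449.21599872  580.35845181  796.55078146] [0.567, 1.03, 1.901] 474.97355610705586 -0.14763709300703648
{'clock': 0.1, 'joint_positions': array([ 1.03472259e+00,  3.81083140e-01,  1.29814979e+00, -1.59545077e-05,
        1.46359721e+00, -2.15313129e-01]), 'qvel': array([-1.39380814e-03, -1.39229673e-03, -3.87593042e-04, -5.36378951e-04,
        1.89498815e-03,  6.06397787e-05]), 'effort': array([ 3.92748305e-03, -4.49226022e+01, -2.31653327e+01, -1.94479321e-04,
        3.76390628e-03,  2.30175226e-05]), 'tool_pos': array([173.2848956 , 521.713143  , 230.80980744]), 'ee_rot': array([-5.01619475e-01, -3.10084165e+00,  1.81716465e-03]), 'ft_force': array([-0.59632083, -0.66897074, -0.14929511]), 'wrist_torque': array([-0.01383915, -0.03309549,  0.01014405]), 'gripper_force': 0.0, 'finger_gap': 85.23083928855833}
```

Rotation is a rotation vector; fix the helper.

```bash
sed -i "s/return d@np.array(c\['rotation'\]).T/return d@cv2.Rodrigues(np.array(c['rotation'],float))[0].T/" h.py
```

```text
(no output)
```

View pics/top0.png

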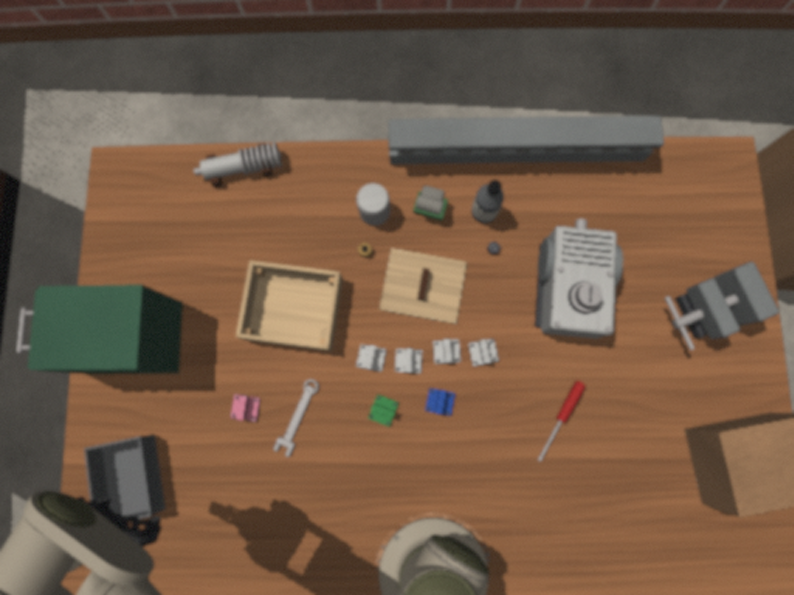

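View pics/scene0.png

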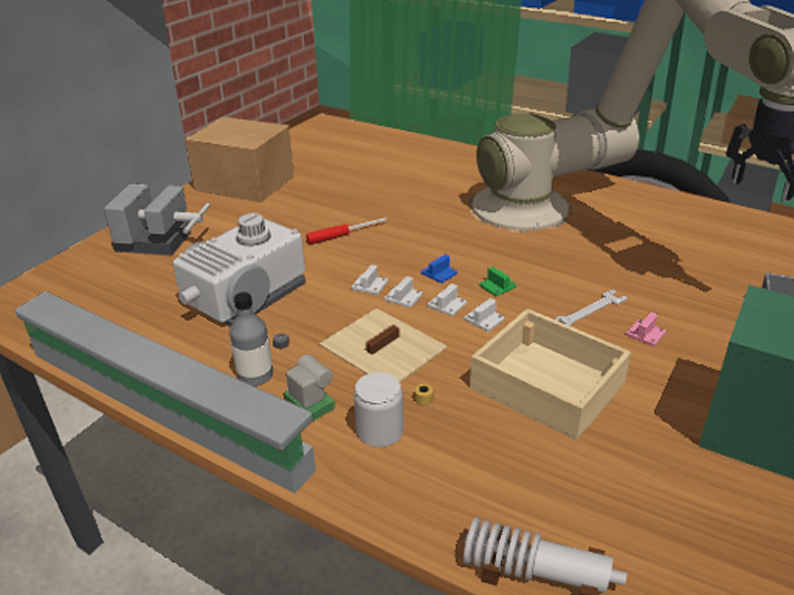

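The top view shows four bare aluminium plates, at (370,357), (408,360), (446,351) and (484,352) in picture pixels (divide by 1.55 for raw). The look-alikes are pink (245,408), green (384,410) and blue (440,402), so I leave those. The crate is at (290,306), the board at (424,286) with its bar along the picture's vertical, and the cap at (586,295).

```bash
cat > m.py <<'E'
from h import *
def rect(P):
    P=P[:,:2].astype(np.float32); (cx,cy),(w,h),a=cv2.minAreaRect(P)
    return np.round([cx,cy,w,h,a],1)
def region(c,P,u0,v0,u1,v1,zlo,zhi,minn=8):
    m=np.zeros((384,512),np.uint8); z=P[...,2]
    m[v0:v1,u0:u1]=((z>zlo)&(z<zhi))[v0:v1,u0:u1]
    n,l,st,_=cv2.connectedComponentsWithStats(m)
    return [(P[l==i],st[i]) for i in range(1,n) if st[i][4]>=minn]
E
python3 - <<'E'
from m import *
c=grab('top'); save(c,'plates.png',(140,150,340,280),4)
P=cloud(c); 
print('bench z', np.nanmedian(P[235:240,200:330,2]))
for n,a in dict(rib=(225,210,330,245,22,45),plate=(225,210,330,245,4,45),bar=(240,155,305,210,15,40),board=(240,155,305,210,3,12),crate=(145,160,228,232,45,80),capt=(355,170,405,215,135,160)).items():
    for Q,s in region(c,P,*a): print(n,s[:5].tolist(),rect(Q),np.nanmedian(Q[:,2]).round(1))
E
```

```text
bench z 1.5167033776872358
rib [286, 219, 5, 15, 65] [456.5 -39.3  13.8  46.9  88.6] 34.2
rib [309, 219, 7, 16, 72] [ 454.3 -119.3   49.7   13.8    9.9] 34.4
rib [235, 223, 7, 15, 68] [445.5 126.4  14.1  48.6  78.2] 33.8
rib [261, 225, 5, 15, 63] [437.9  44.2  13.3  46.6  88.8] 34.5
plate [278, 218, 19, 18, 248] [458.8 -38.9  54.6  57.2   6.1] 9.8
plate [301, 219, 20, 19, 256] [ 452.1 -118.2   62.8   59.7    9.3] 10.0
plate [230, 222, 18, 18, 245] [448.  125.9  56.3  53.9  77.9] 10.1
plate [253, 225, 20, 17, 251] [436.5  45.5  63.1  51.6  83.2] 9.3
bar [269, 173, 8, 21, 99] [605.2   9.1  15.8  69.7  78.6] 28.7
board [244, 159, 59, 51, 1813] [606.    7.  183.4 158.   77.9] 6.6
board [253, 203, 6, 4, 9] [533.3  67.8   6.2  20.   24.4] 4.4
crate [153, 168, 66, 58, 776] [557.9 297.3 194.6 167.1  81.7] 65.3
capt [372, 182, 17, 16, 205] [ 554.9 -317.1   47.4   46.6   84.1] 145.2
```

View pics/plates.png

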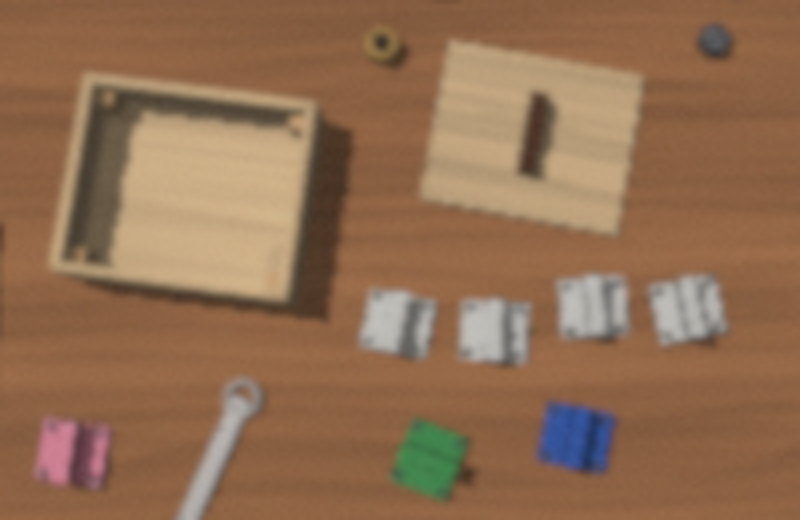

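The crop confirms four bare aluminium plates in a row, with ribs running up the picture. Their sizes, their 34 mm rib height and the crate's and board's sizes all match the description. Next is a motion helper.

```bash
cat > go.py <<'E'
import sys,numpy as np
from scipy.spatial.transform import Rotation as R
from station import robot
def crate(x,y,c=(557.9,297.3),a=-8.3):
    a=np.radians(a); return c[0]+x*np.cos(a)-y*np.sin(a), c[1]+x*np.sin(a)+y*np.cos(a)
def plan(*wps):
    s=robot.read_state(); p=np.array(s['tool_pos']); r=R.from_rotvec(s['ee_rot']); M=r.as_matrix()
    print('t',round(s['clock'],1),'tcp',p.round(1),'yaw_y',np.degrees(np.arctan2(M[1,1],M[0,1])).round(1),'tilt',(M[:2,2]).round(4),'gap',round(s['finger_gap'],1),'gf',round(s['gripper_force'],1),'ft',s['ft_force'].round(1),'j6',s['joint_positions'][5].round(2))
    for x,y,z,yaw in wps:
        cur=np.degrees(np.arctan2(M[1,1],M[0,1])); d=(yaw-cur+90)%180-90
        rz=-np.radians(d); a=np.radians(cur+d)
        yt=np.array([np.cos(a),np.sin(a),0]); zt=np.array([0,0,-1.]); xt=np.cross(yt,zt)
        t=np.array([x,y,z])-p; print('turn %.3f shift %s'%(rz,(np.array([xt,yt,zt])@t).round(1)))
        M=np.array([xt,yt,zt]).T; p=np.array([x,y,z])
E
python3 - <<'E'
from go import *
plan((445.5,126.4,120,78.2),(445.5,126.4,11,78.2),(445.5,126.4,120,78.2),(*crate(33,43),120,81.7),(*crate(33,43),21,81.7))
print(crate(33,43),crate(33,-43),crate(-33,43),crate(-33,-43))
E
```

```text
t 0.1 tcp [173.3 521.7 230.9] yaw_y 71.6 tilt [-0.0006 -0.001 ] gap 85.4 gf 0.0 ft [ 0.6 -0.2  0.4] j6 -0.22
turn -0.115 shift [-347.3 -331.3  110.9]
turn -0.000 shift [  0.   0. 109.]
turn -0.000 shift [   0.    0. -109.]
turn -0.061 shift [-119.6  228.3    0. ]
turn -0.000 shift [ 0.  0. 99.]
(np.float64(596.7616676823178), np.float64(335.0858542969336)) (np.float64(584.3470343962341), np.float64(249.98663643700218)) (np.float64(531.4529656037658), np.float64(344.61336356299785)) (np.float64(519.0383323176821), np.float64(259.51414570306645))
```

Call:
apply_moves --rows "0 0 0 0 0 -0.115 0; -29 -27.6 9.2 0 0 0 0;-29 -27.6 9.2 0 0 0 0;-29 -27.6 9.2 0 0 0 0;-29 -27.6 9.2 0 0 0 0;-29 -27.6 9.2 0 0 0 0;-29 -27.6 9.2 0 0 0 0;-29 -27.6 9.2 0 0 0 0;-29 -27.6 9.2 0 0 0 0;-29 -27.6 9.2 0 0 0 0;-29 -27.6 9.2 0 0 0 0;-29 -27.6 9.2 0 0 0 0;-29 -27.6 9.2 0 0 0 0; 0 0 0 0 0 0 0;0 0 0 0 0 0 0" --force 50

```text
clock: 1.65
tool_pos: [446.3, 126.2, 120.6]
ee_rot: [-0.325, -3.123, -0.0]
ft_force: [0.1, 0.0, -0.4]
finger_gap: 42.6
gripper_force: 0.0
```

```bash
python3 - <<'E'
from go import *
plan((445.5,126.4,60,78.2),(445.5,126.4,11,78.2))
from m import *
c=grab('top');P=cloud(c)
for Q,s in region(c,P,225,205,335,245,22,45): print(s[:5].tolist(),rect(Q),np.nanmedian(Q[:,2]).round(1))
E
```

```text
t 1.6 tcp [446.3 126.2 120.6] yaw_y 78.1 tilt [-0.0012  0.0002] gap 42.6 gf 0.0 ft [ 0.1  0.  -0.4] j6 -1.34
turn -0.002 shift [ 0.8  0.1 60.6]
turn -0.000 shift [ 0.  0. 49.]
[286, 219, 5, 15, 66] [456.3 -39.3  14.   46.4  89.2] 35.2
[309, 219, 7, 16, 71] [ 454.4 -119.4   49.9   14.4    9.4] 33.9
[261, 225, 5, 15, 63] [437.8  44.1  13.3  46.2  89.1] 34.8
```

Call:
apply_moves --rows "0 0 25 0 0 0 0;0 0 25 0 0 0 0;0 0 25 0 0 0 0;0 0 20 0 0 0 0;0 0 14.5 0 0 0 0;0 0 0 0 0 0 0.3;0 0 0 0 0 0 0.6;0 0 0 0 0 0 1;0 0 0 0 0 0 1;0 0 0 0 0 0 1;0 0 0 0 0 0 1;0 0 -20 0 0 0 1;0 0 -30 0 0 0 1;0 0 -30 0 0 0 1;0 0 -30 0 0 -0.06 1;0 0 0 0 0 0 1"

```text
clock: 3.3
tool_pos: [448.0, 126.7, 124.9]
ee_rot: [0.226, 3.126, 0.001]
ft_force: [-0.6, -0.3, -2.9]
finger_gap: 13.0
gripper_force: 49.1
```

```bash
python3 - <<'E'
from go import *
plan((*crate(33,43),121,81.7),(*crate(33,43),21,81.7),(*crate(33,43),121,81.7),(437.9,44.2,120,88.8),(437.9,44.2,11,88.8))
E
```

```text
t 3.3 tcp [448.  126.7 124.9] yaw_y 81.7 tilt [0.0074 0.    ] gap 13.0 gf 49.1 ft [-0.6 -0.3 -2.9] j6 -1.41
turn 0.000 shift [-117.1  227.7    3.9]
turn -0.000 shift [  0.   0. 100.]
turn -0.000 shift [   0.    0. -100.]
turn -0.124 shift [ 152.7 -294.1    1. ]
turn -0.000 shift [  0.   0. 109.]
```

Call:
apply_moves --rows "-14.6 28.5 0 0 0 0 1;-14.6 28.5 0 0 0 0 1;-14.6 28.5 0 0 0 0 1;-14.6 28.5 0 0 0 0 1;-14.6 28.5 0 0 0 0 1;-14.6 28.5 0 0 0 0 1;-14.6 28.5 0 0 0 0 1;-14.6 28.5 0 0 0 0 1;0 0 25 0 0 0 1;0 0 25 0 0 0 1;0 0 25 0 0 0 1;0 0 18 0 0 0 1;0 0 6 0 0 0 1;0 0 3 0 0 0 1;0 0 0 0 0 0 1"

```text
clock: 4.8
tool_pos: [594.8, 335.2, 20.4]
ee_rot: [-0.229, -3.133, 0.0]
ft_force: [-4.4, -1.2, 6.5]
finger_gap: 12.8
gripper_force: 50.3
```

```bash
python3 - <<'E'
from go import *
plan((*crate(33,43),20,81.7))
E
```

```text
t 4.8 tcp [594.8 335.2  20.4] yaw_y 81.6 tilt [-0.0001 -0.0002] gap 12.8 gf 50.3 ft [-4.4 -1.2  6.5] j6 -1.08
turn -0.001 shift [-2.   0.2  0.4]
```

Call:
apply_moves --rows "0 0 0 0 0 0 0.5;0 0 0 0 0 0 0.3;0 0 0 0 0 0 0.3;0 0 -20 0 0 0 0.3;0 0 -40 0 0 0 0.2;0 0 -40 0 0 -0.124 0;19 -36.7 0 0 0 0 0;19 -36.7 0 0 0 0 0;19 -36.7 0 0 0 0 0;19 -36.7 0 0 0 0 0;19 -36.7 0 0 0 0 0;19 -36.7 0 0 0 0 0;19 -36.7 0 0 0 0 0;19 -36.7 0 0 0 0 0;0 0 0 0 0 0 0"

```text
clock: 6.3
tool_pos: [435.0, 42.3, 119.5]
ee_rot: [-0.041, -3.14, 0.001]
ft_force: [0.4, 1.0, -0.4]
finger_gap: 42.6
gripper_force: 0.0
```

```bash
python3 - <<'E'
from go import *
from m import *
plan((437.9,44.2,60,88.9),(437.9,44.2,11,88.9))
c=grab('top');P=cloud(c)
for Q,s in region(c,P,150,165,335,245,22,50): 
    if s[4]<200: print(s[:5].tolist(),rect(Q),np.nanmedian(Q[:,2]).round(1))
E
```

```text
t 6.3 tcp [435.   42.3 119.5] yaw_y 88.5 tilt [-0.001  -0.0005] gap 42.6 gf 0.0 ft [ 0.4  1.  -0.4] j6 -1.72
turn -0.007 shift [-2.9  2.  59.5]
turn -0.000 shift [ 0.  0. 49.]
[269, 173, 8, 20, 96] [606.1   8.9  15.8  70.1  78.6] 28.4
[212, 177, 8, 49, 58] [544.  201.7   1.6 163.   81.7] 36.0
[174, 180, 8, 15, 81] [593.7 335.6  22.1  48.   83.5] 41.8
[206, 218, 3, 4, 11] [480.6 228.1  10.6   7.    1.5] 46.2
[309, 219, 7, 16, 72] [ 454.2 -119.4   49.5   13.6    9.7] 34.2
```

Call:
apply_moves --rows "-2.9 2 25 0 0 0 0;0 0 25 0 0 0 0;0 0 25 0 0 0 0;0 0 20 0 0 0 0;0 0 13.5 0 0 0 0;0 0 0 0 0 0 0.3;0 0 0 0 0 0 0.6;0 0 0 0 0 0 1;0 0 0 0 0 0 1;0 0 0 0 0 0 1;0 0 0 0 0 0 1;0 0 -20 0 0 0 1;0 0 -30 0 0 0 1;0 0 -30 0 0 0 1;0 0 -30 0 0 0.12 1;0 0 0 0 0 0 1"

```text
clock: 7.95
tool_pos: [441.1, 46.7, 124.0]
ee_rot: [0.226, 3.127, -0.001]
ft_force: [0.4, 0.7, -1.8]
finger_gap: 13.4
gripper_force: 49.0
```

```bash
python3 - <<'E'
from go import *
plan((*crate(33,-43),121,81.7),(*crate(33,-43),21,81.7),(*crate(33,-43),121,81.7),(456.5,-39.3,120,88.8),(456.5,-39.3,11,88.8))
E
```

```text
t 8.0 tcp [441.1  46.7 124. ] yaw_y 81.7 tilt [ 0.0066 -0.0012] gap 13.4 gf 49.0 ft [ 0.4  0.7 -1.8] j6 -1.59
turn 0.001 shift [-112.4  221.8    3. ]
turn -0.000 shift [  0.   0. 100.]
turn -0.000 shift [   0.    0. -100.]
turn -0.124 shift [ 121.8 -291.9    1. ]
turn -0.000 shift [  0.   0. 109.]
```

Call:
apply_moves --rows "-14 27.7 0 0 0 0 1;-14 27.7 0 0 0 0 1;-14 27.7 0 0 0 0 1;-14 27.7 0 0 0 0 1;-14 27.7 0 0 0 0 1;-14 27.7 0 0 0 0 1;-14 27.7 0 0 0 0 1;-14 27.7 0 0 0 0 1;0 0 25 0 0 0 1;0 0 25 0 0 0 1;0 0 25 0 0 0 1;0 0 18 0 0 0 1;0 0 5 0 0 0 1;0 0 3 0 0 0 1;0 0 0 0 0 0 1"

```text
clock: 9.45
tool_pos: [582.1, 250.5, 20.3]
ee_rot: [0.222, 3.133, 0.0]
ft_force: [0.4, 0.1, -2.6]
finger_gap: 13.2
gripper_force: 49.1
```

```bash
python3 - <<'E'
from go import *
plan((*crate(33,-43),20,81.7),(*crate(33,-43),120,81.7),(456.5,-39.3,120,88.8))
E
```

```text
t 9.4 tcp [582.1 250.5  20.3] yaw_y 81.9 tilt [0.0007 0.0001] gap 13.2 gf 49.1 ft [ 0.4  0.1 -2.6] j6 -1.21
turn 0.004 shift [-2.3 -0.2  0.3]
turn -0.000 shift [   0.    0. -100.]
turn -0.124 shift [ 121.8 -291.9    0. ]
```

Not yet touching. I lower 1 mm more, release, lift and go to the third plate.

Call:
apply_moves --rows "0 0 1 0 0 0 1;0 0 0 0 0 0 0.5;0 0 0 0 0 0 0.3;0 0 0 0 0 0 0.3;0 0 -20 0 0 0 0.3;0 0 -40 0 0 0 0.2;0 0 -40 0 0 -0.12 0;15.2 -36.5 0 0 0 0 0;15.2 -36.5 0 0 0 0 0;15.2 -36.5 0 0 0 0 0;15.2 -36.5 0 0 0 0 0;15.2 -36.5 0 0 0 0 0;15.2 -36.5 0 0 0 0 0;15.2 -36.5 0 0 0 0 0;15.2 -36.5 0 0 0 0 0;0 0 0 0 0 0 0"

```text
clock: 11.05
tool_pos: [452.8, -41.9, 119.2]
ee_rot: [0.041, 3.141, -0.001]
ft_force: [0.7, -0.0, -0.1]
finger_gap: 42.9
gripper_force: 0.0
```

```bash
python3 - <<'E'
from go import *
from m import *
plan((456.5,-39.3,60,88.8),(456.5,-39.3,11,88.8))
for n,a in dict(top=(150,165,335,245,22,50),).items():
  c=grab(n);P=cloud(c)
  for Q,s in region(c,P,*a): 
    if s[4]<200: print(s[:5].tolist(),rect(Q),np.nanmedian(Q[:,2]).round(1))
c=grab('scene');P=cloud(c)
Q=P.reshape(-1,3); Q=Q[(Q[:,2]>31)&(Q[:,2]<38)&(abs(Q[:,0]-456)<60)&(abs(Q[:,1]+39)<45)]
print(len(Q),rect(Q),np.median(Q,0))
E
```

```text
t 11.1 tcp [452.8 -41.9 119.2] yaw_y 88.5 tilt [ 0.0001 -0.0008] gap 42.9 gf 0.0 ft [ 0.7 -0.  -0.1] j6 -1.9
turn -0.005 shift [-3.6  2.7 59.2]
turn -0.000 shift [ 0.  0. 49.]
[269, 173, 8, 20, 97] [605.9   9.   15.8  70.4  78.6] 28.2
[212, 177, 8, 49, 57] [544.  201.6   1.1 163.   81.7] 35.8
[174, 180, 8, 15, 83] [593.6 336.1  24.3  48.2  85.9] 40.5
[198, 183, 7, 16, 81] [580.4 251.2  15.1  50.5  82.4] 41.1
47 [463.8 -40.3  47.8  16.    1.4] [462.625684   -39.72780947  33.59751883]
```

Call:
apply_moves --rows "-4 2.6 25 0 0 0 0;0 0 25 0 0 0 0;0 0 25 0 0 0 0;0 0 20 0 0 0 0;0 0 13.5 0 0 0 0;0 0 0 0 0 0 0.3;0 0 0 0 0 0 0.6;0 0 0 0 0 0 1;0 0 0 0 0 0 1;0 0 0 0 0 0 1;0 0 0 0 0 0 1;0 0 -20 0 0 0 1;0 0 -30 0 0 0 1;0 0 -30 0 0 0 1;0 0 -30 0 0 0.12 1;0 0 0 0 0 0 1"

```text
clock: 12.75
tool_pos: [459.4, -36.8, 123.6]
ee_rot: [0.226, 3.127, -0.003]
ft_force: [0.2, -0.2, -3.6]
finger_gap: 13.0
gripper_force: 49.0
```

```bash
python3 - <<'E'
from go import *
plan((*crate(-33,43),121,81.7),(*crate(-33,43),21,81.7),(*crate(-33,43),121,81.7),(454.3,-119.4,120,99.7))
E
```

```text
t 12.8 tcp [459.4 -36.8 123.6] yaw_y 81.7 tilt [ 0.0065 -0.0024] gap 13.0 gf 49.0 ft [ 0.2 -0.2 -3.6] j6 -1.76
turn 0.000 shift [-16.2 387.8   2.6]
turn -0.000 shift [  0.   0. 100.]
turn -0.000 shift [   0.    0. -100.]
turn -0.314 shift [ 154.2 -444.4    1. ]
```

Call:
apply_moves --rows "-1.5 35.2 0 0 0 0 1;-1.5 35.2 0 0 0 0 1;-1.5 35.2 0 0 0 0 1;-1.5 35.2 0 0 0 0 1;-1.5 35.2 0 0 0 0 1;-1.5 35.2 0 0 0 0 1;-1.5 35.2 0 0 0 0 1;-1.5 35.2 0 0 0 0 1;-1.5 35.2 0 0 0 0 1;-1.5 35.2 0 0 0 0 1;-1.5 35.2 0 0 0 0 1;0 0 25 0 0 0 1;0 0 25 0 0 0 1;0 0 25 0 0 0 1;0 0 18 0 0 0 1;0 0 5 0 0 0 1;0 0 3 0 0 0 1;0 0 0 0 0 0 1"

```text
clock: 14.55
tool_pos: [529.3, 344.7, 19.8]
ee_rot: [0.222, 3.133, 0.0]
ft_force: [0.1, -0.9, -0.4]
finger_gap: 12.8
gripper_force: 49.2
```

```bash
python3 - <<'E'
from go import *
plan((*crate(-33,43),20,81.7),(*crate(-33,43),120,81.7),(454.3,-119.4,120,99.7))
E
```

```text
t 14.6 tcp [529.3 344.7  19.8] yaw_y 81.9 tilt [0.0007 0.0002] gap 12.8 gf 49.2 ft [ 0.1 -0.9 -0.4] j6 -1.04
turn 0.003 shift [-2.2  0.2 -0.2]
turn -0.000 shift [   0.    0. -100.]
turn -0.314 shift [ 154.2 -444.4    0. ]
```

Call:
apply_moves --rows "0 0 0.5 0 0 0 1;0 0 0 0 0 0 0.5;0 0 0 0 0 0 0.3;0 0 0 0 0 0 0.3;0 0 -20 0 0 0 0.3;0 0 -40 0 0 0 0.2;0 0 -40 0 0 -0.105 0;0 0 0 0 0 -0.105 0;0 0 0 0 0 -0.105 0;15.4 -44.5 0 0 0 0 0;15.4 -44.5 0 0 0 0 0;15.4 -44.5 0 0 0 0 0;15.4 -44.5 0 0 0 0 0;15.4 -44.5 0 0 0 0 0;15.4 -44.5 0 0 0 0 0;15.4 -44.5 0 0 0 0 0;15.4 -44.5 0 0 0 0 0;15.4 -44.5 0 0 0 0 0;15.4 -44.5 0 0 0 0 0"

```text
clock: 16.45
tool_pos: [453.5, -122.1, 119.3]
ee_rot: [-0.272, 3.129, -0.001]
ft_force: [1.2, -0.4, -0.2]
finger_gap: 42.5
gripper_force: 0.0
```

```bash
python3 - <<'E'
from go import *
from m import *
c=grab('top');P=cloud(c)
for Q,s in region(c,P,150,165,335,245,22,50): 
    if s[4]<200: print(s[:5].tolist(),rect(Q),np.nanmedian(Q[:,2]).round(1))
plan((454.3,-119.4,60,99.7),(454.3,-119.4,11,99.7))
c=grab('scene');P=cloud(c)
Q=P.reshape(-1,3); Q=Q[(Q[:,2]>31)&(Q[:,2]<38)&(abs(Q[:,0]-456)<60)&(abs(Q[:,1]+120)<45)]
print(len(Q),rect(Q),np.median(Q,0))
E
```

```text
[269, 173, 8, 20, 97] [605.5   9.1  15.9  68.7  78.6] 28.8
[212, 177, 8, 49, 54] [544.  201.5   1.4 163.1  81.8] 36.6
[174, 180, 8, 15, 83] [593.9 332.3  15.1  49.3  81.8] 41.6
[198, 183, 7, 16, 80] [580.  251.   14.5  50.7  82.5] 41.3
[171, 199, 7, 15, 81] [527.6 341.9  14.9  48.1  82.5] 42.2
[206, 218, 3, 4, 8] [480.3 228.1  10.    7.2   1.2] 47.7
t 16.5 tcp [ 453.5 -128.2  119.4] yaw_y 99.7 tilt [ 0.0016 -0.0034] gap 42.8 gf 0.0 ft [ 2.6 -5.3  0.2] j6 -2.26
turn -0.000 shift [-2.3  8.5 59.4]
turn -0.000 shift [ 0.  0. 49.]
42 [ 462.3 -120.2   46.4   14.2   10.2] [ 463.2071364  -119.12497266   33.31220999]
```

Call:
apply_moves --rows "0 0 0 0 0 0 0;0 0 0 0 0 0 0"

```text
clock: 16.75
tool_pos: [454.0, -119.3, 119.0]
ee_rot: [0.273, -3.13, -0.0]
ft_force: [0.6, -0.9, -0.2]
finger_gap: 42.7
gripper_force: 0.0
```

Call:
apply_moves --rows "0 0 25 0 0 0 0;0 0 25 0 0 0 0;0 0 25 0 0 0 0;0 0 20 0 0 0 0;0 0 13 0 0 0 0;0 0 0 0 0 0 0.3;0 0 0 0 0 0 0.6;0 0 0 0 0 0 1;0 0 0 0 0 0 1;0 0 0 0 0 0 1;0 0 0 0 0 0 1;0 0 -20 0 0 0 1;0 0 -30 0 0 0.105 1;0 0 -30 0 0 0.105 1;0 0 -30 0 0 0.105 1;0 0 0 0 0 0 1;0 0 0 0 0 0 1;0 0 0 0 0 0 1"

```text
clock: 18.55
tool_pos: [453.4, -119.9, 119.9]
ee_rot: [-0.221, -3.132, -0.001]
ft_force: [0.2, -0.3, -1.3]
finger_gap: 12.9
gripper_force: 48.9
```

```bash
python3 - <<'E'
from go import *
plan((*crate(-33,-43),121,81.7),(*crate(-33,-43),20,81.7),(*crate(-33,-43),140,81.7),(605.5,9,140,78.6))
E
```

```text
t 18.6 tcp [ 453.4 -119.9  119.9] yaw_y 81.9 tilt [-0.0019  0.001 ] gap 12.9 gf 48.9 ft [ 0.2 -0.3 -1.3] j6 -1.94
turn 0.004 shift [-10.2 384.9  -1.1]
turn -0.000 shift [  0.   0. 101.]
turn -0.000 shift [   0.    0. -120.]
turn 0.054 shift [-134.3 -228.5    0. ]
```

Call:
apply_moves --rows "-0.9 35 0 0 0 0 1;-0.9 35 0 0 0 0 1;-0.9 35 0 0 0 0 1;-0.9 35 0 0 0 0 1;-0.9 35 0 0 0 0 1;-0.9 35 0 0 0 0 1;-0.9 35 0 0 0 0 1;-0.9 35 0 0 0 0 1;-0.9 35 0 0 0 0 1;-0.9 35 0 0 0 0 1;-0.9 35 0 0 0 0 1;0 0 25 0 0 0 1;0 0 25 0 0 0 1;0 0 25 0 0 0 1;0 0 18 0 0 0 1;0 0 4 0 0 0 1;0 0 2 0 0 0 1;0 0 0 0 0 0 1;0 0 0 0 0 0 1"

```text
clock: 20.45
tool_pos: [518.6, 259.6, 22.7]
ee_rot: [0.222, 3.132, 0.001]
ft_force: [0.1, 0.2, -1.1]
finger_gap: 12.6
gripper_force: 49.2
```

```bash
python3 - <<'E'
from go import *
plan((*crate(-33,-43),20,81.7),(*crate(-33,-43),140,81.7),(605.5,9,140,78.6))
E
```

```text
t 20.4 tcp [518.6 259.6  22.7] yaw_y 81.9 tilt [0.0013 0.0004] gap 12.6 gf 49.2 ft [ 0.1  0.2 -1.1] j6 -1.17
turn 0.003 shift [-0.4 -0.1  2.7]
turn -0.000 shift [   0.    0. -120.]
turn 0.054 shift [-134.3 -228.5    0. ]
```

Call:
apply_moves --rows "0 0 2 0 0 0 1;0 0 1 0 0 0 1;0 0 0 0 0 0 0.5;0 0 0 0 0 0 0.3;0 0 0 0 0 0 0.3;0 0 -20 0 0 0 0.3;0 0 -40 0 0 0 0.2;0 0 -40 0 0 0.054 0;-16.8 -28.6 -2 0 0 0 0;-16.8 -28.6 -2 0 0 0 0;-16.8 -28.6 -2 0 0 0 0;-16.8 -28.6 -2 0 0 0 0;-16.8 -28.6 -2 0 0 0 0;-16.8 -28.6 -2 0 0 0 0;-16.8 -28.6 -2 0 0 0 0;-16.8 -28.6 -2 0 0 0 0;0 0 0 0 0 0 0;0 0 0 0 0 0 0;0 0 0 0 0 0 0"

```text
clock: 22.35
tool_pos: [605.2, 9.9, 134.8]
ee_rot: [-0.306, -3.126, -0.0]
ft_force: [0.8, 0.6, 1.1]
finger_gap: 42.8
gripper_force: 0.0
```

```bash
python3 - <<'E'
from go import *
from m import *
c=grab('top');P=cloud(c); save(c,'t2.png',(140,150,340,280),4)
for Q,s in region(c,P,150,165,235,245,22,50): 
    if s[4]<200: print(s[:5].tolist(),rect(Q),np.nanmedian(Q[:,2]).round(1))
for Q,s in region(c,P,145,160,235,235,58,72,20): print('crate',s.tolist(),rect(Q),np.nanmedian(Q[:,2]))
z=P[...,2]
# outer top edges via rays at z=66
m=((z>58)&(z<72)).astype(np.uint8); m[:,:145]=0;m[:,235:]=0;m[:160]=0;m[235:]=0
v,u=np.nonzero(m); print('ray crate',rect(plane(c,u,v,66.)))
s=grab('scene');Q=cloud(s).reshape(-1,3)
for nm,lo,hi,cx,cy,r in(('bar',23,33,608,8,60),('board',3,10,608,8,130)):
    q=Q[(Q[:,2]>lo)&(Q[:,2]<hi)&(np.hypot(Q[:,0]-cx,Q[:,1]-cy)<r)]; print(nm,len(q),rect(q))
save(s,'s2.png',(170,170,430,310),3)
plan((605.5,9,140,78.6))
E
```

```text
[212, 177, 8, 49, 61] [544.3 201.5   1.2 163.8  81.8] 35.9
[174, 180, 9, 15, 82] [593.4 331.4  17.3  48.9  80.3] 40.8
[198, 183, 7, 16, 80] [580.1 250.6  14.2  50.4  80.6] 42.0
[171, 199, 7, 15, 82] [528.1 342.4  15.3  48.4  79.3] 41.9
[195, 202, 7, 15, 77] [517.1 259.6  13.6  47.9  81.4] 41.6
[206, 218, 3, 4, 9] [4.805e+02 2.280e+02 1.020e+01 6.900e+00 4.000e-01] 46.9
crate [153, 168, 66, 57, 585] [557.7 297.7 195.4 166.7  81.8] 66.34665546883934
ray crate [557.5 297.  195.1 167.3  81.7]
bar 112 [612.3   8.9  17.2  71.   78.9]
board 1684 [589.5   8.2 214.2 227.1  17.5]
t 22.4 tcp [605.2  10.1 135. ] yaw_y 78.9 tilt [-0.0002  0.0002] gap 42.9 gf 0.0 ft [-0.1  0.3  0.9] j6 -1.56
turn 0.005 shift [-0.5 -1.  -5. ]
```

View pics/s2.png

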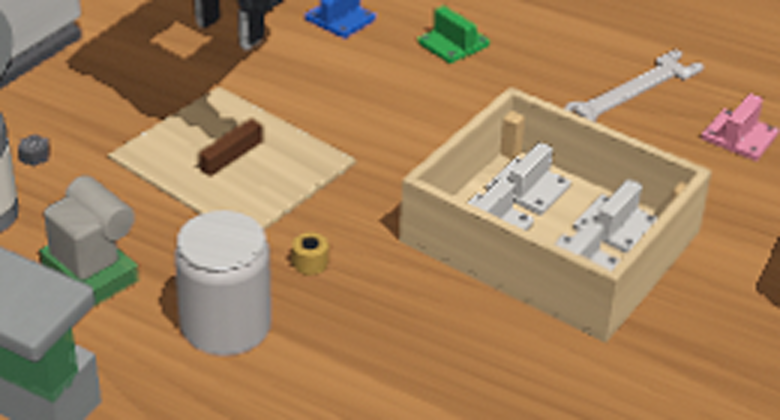

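View pics/t2.png

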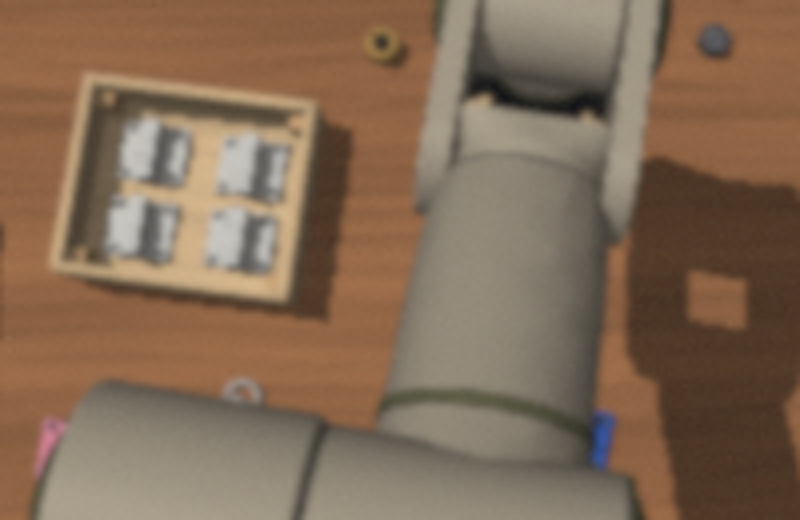

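Both pictures agree: four plates flat in the crate, at crop (155,150), (255,165), (143,230) and (243,240) in the top view. The board is at scene crop (230,160), unmoved. Now I grip the board.

Call:
apply_moves --rows "0 -1 25 0 0 0.005 0;0 0 25 0 0 0 0;0 0 25 0 0 0 0;0 0 25 0 0 0 0;0 0 15 0 0 0 0;0 0 9 0 0 0 0;0 0 0 0 0 0 0.3;0 0 0 0 0 0 0.6;0 0 0 0 0 0 1;0 0 0 0 0 0 1;0 0 0 0 0 0 1;0 0 0 0 0 0 1;0 0 -10 0 0 0 1;0 0 -25 0 0 0 1;0 0 -30 0 0 0 1;0 0 -30 0 0 0 1;0 0 -30 0 0 -0.054 1;0 0 0 0 0 0 1;0 0 0 0 0 0 1" --force 80

```text
clock: 24.35
tool_pos: [605.2, 8.0, 136.2]
ee_rot: [0.231, 3.133, -0.0]
ft_force: [-0.9, 0.4, -2.0]
finger_gap: 13.7
gripper_force: 79.4
```

```bash
python3 - <<'E'
from go import *
from m import *
plan((*crate(0,0),135,81.7),(*crate(0,0),60,81.7))
s=grab('scene');P=cloud(s);Q=P.reshape(-1,3)
q=Q[(Q[:,2]>62)&(Q[:,2]<70)&(np.hypot(Q[:,0]-560,Q[:,1]-297)<150)]; print('crate scene',len(q),rect(q))
E
```

```text
t 24.4 tcp [605.2   8.  136.2] yaw_y 81.6 tilt [ 0.0005 -0.0002] gap 13.7 gf 79.4 ft [-0.9  0.4 -2. ] j6 -1.61
turn -0.003 shift [ 88.5 279.5   1.2]
turn -0.000 shift [ 0.  0. 75.]
crate scene 726 [562.9 298.6 199.2 172.9  81.4]
```

Call:
apply_moves --rows "8.85 27.9 0 0 0 -0.003 1;8.85 27.9 0 0 0 0 1;8.85 27.9 0 0 0 0 1;8.85 27.9 0 0 0 0 1;8.85 27.9 0 0 0 0 1;8.85 27.9 0 0 0 0 1;8.85 27.9 0 0 0 0 1;8.85 27.9 0 0 0 0 1;8.85 27.9 0 0 0 0 1;8.85 27.9 0 0 0 0 1;0 0 25 0 0 0 1;0 0 20 0 0 0 1;0 0 0 0 0 0 1;0 0 0 0 0 0 1;0 0 0 0 0 0 1"

```text
clock: 25.9
tool_pos: [558.3, 296.7, 91.7]
ee_rot: [0.226, 3.132, 0.001]
ft_force: [0.3, 0.1, -2.3]
finger_gap: 14.2
gripper_force: 79.4
```

```bash
python3 - <<'E'
from go import *
from m import *
plan((556.9,296.5,80,81.7),(556.9,296.5,60,81.7))
s=grab('scene');P=cloud(s);Q=P.reshape(-1,3); save(s,'s3.png',(270,130,450,310),3.3)
q=Q[(Q[:,2]>80)&(Q[:,2]<96)&(np.hypot(Q[:,0]-562,Q[:,1]-297)<150)]; print('board hi',len(q),rect(q),np.median(q[:,2]))
q=Q[(Q[:,2]>57)&(Q[:,2]<71)&(np.hypot(Q[:,0]-562,Q[:,1]-297)<150)]; print('crate',len(q),rect(q),np.median(q[:,2]))
for z0 in range(60,110,5): print(z0,((Q[:,2]>z0)&(Q[:,2]<z0+5)&(np.hypot(Q[:,0]-562,Q[:,1]-297)<120)).sum())
E
```

```text
t 25.9 tcp [558.3 296.7  91.7] yaw_y 81.7 tilt [0.0011 0.0003] gap 14.2 gf 79.4 ft [ 0.3  0.1 -2.3] j6 -1.12
turn 0.001 shift [ 1.4 -0.4 11.7]
turn -0.000 shift [ 0.  0. 20.]
board hi 2297 [562.9 296.8 176.7 148.3  81.8] 84.33171757404409
crate 616 [564.2 298.  198.3 171.2  81.5] 63.71904383758124
60 317
65 152
70 0
75 44
80 1565
85 702
90 24
95 26
100 50
105 81
```

View pics/s3.png

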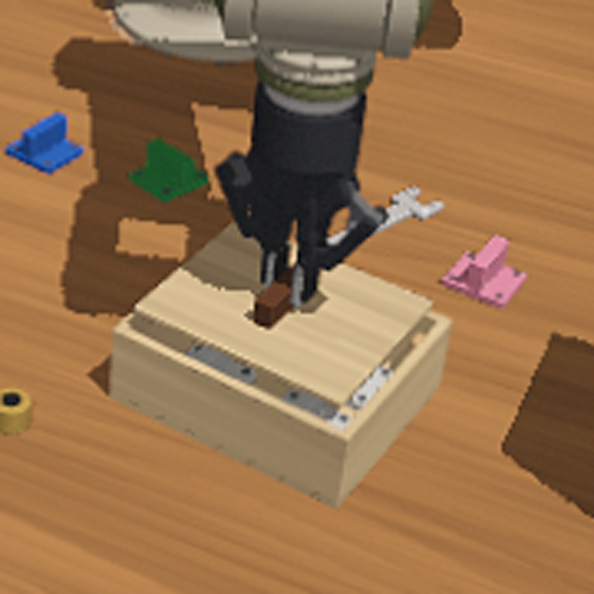

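Call:
apply_moves --rows "0 0.8 8 0 0 0 1;0 0 6 0 0 0 1;0 0 3 0 0 0 1;0 0 3 0 0 0 1;0 0 0 0 0 0 1"

```text
clock: 26.45
tool_pos: [557.8, 297.5, 70.4]
ee_rot: [-0.226, -3.133, 0.001]
ft_force: [-0.6, -0.6, -1.2]
finger_gap: 14.1
gripper_force: 79.4
```

Call:
apply_moves --rows "0 0 3 0 0 0 1;0 0 3 0 0 0 1;0 0 2 0 0 0 1;0 0 1.5 0 0 0 1;0 0 0 0 0 0 1;0 0 0 0 0 0 1"

```text
clock: 27.05
tool_pos: [558.0, 297.6, 61.5]
ee_rot: [0.226, 3.133, 0.0]
ft_force: [0.4, -0.2, -2.0]
finger_gap: 13.8
gripper_force: 79.4
```

Call:
apply_moves --rows "0 0 1 0 0 0 1;0 0 1 0 0 0 1;0 0 0.7 0 0 0 1;0 0 0 0 0 0 1"

```text
clock: 27.45
tool_pos: [558.1, 297.6, 60.0]
ee_rot: [0.225, 3.132, 0.0]
ft_force: [-4.0, -1.0, 8.4]
finger_gap: 14.2
gripper_force: 80.7
```

Call:
apply_moves --rows "0 0 0 0 0 0 0.6;0 0 0 0 0 0 0.3;0 0 0 0 0 0 0.3;0 0 0 0 0 0 0.3;0 0 -15 0 0 0 0.3;0 0 -35 0 0 0 0.2;0 0 -40 0 0 0 0;0 0 -40 0 0 0 -0.5;0 0 -20 0 0 0 -1;0 0 0 0 0 0 -1;0 0 0 0 0 0 -1"

```text
clock: 28.55
tool_pos: [557.7, 297.5, 208.1]
ee_rot: [-0.226, -3.133, 0.0]
ft_force: [0.3, 0.1, -0.6]
finger_gap: 85.3
gripper_force: 0.0
```

```bash
python3 - <<'E'
from go import *
from m import *
s=grab('scene');P=cloud(s);Q=P.reshape(-1,3); save(s,'s4.png',(90,120,430,310),2.3)
q=Q[(Q[:,2]>44)&(Q[:,2]<59)&(np.hypot(Q[:,0]-562,Q[:,1]-297)<95)]; print('board',len(q),rect(q),np.median(q[:,2]))
A=np.c_[q[:,:2]-q[:,:2].mean(0),np.ones(len(q))]; print('tilt',np.linalg.lstsq(A,q[:,2],rcond=None)[0])
c=grab('top');P=cloud(c)
for Q,st in region(c,P,355,170,405,215,135,160): print('cap',rect(Q),np.nanmedian(Q[:,2]),cv2.minEnclosingCircle(Q[:,:2].astype(np.float32)))
plan((554.9,-317.1,200,80),)
print(robot.read_state()['joint_positions'].round(2))
E
```

```text
board 2397 [565.4 293.2 178.8 166.2  80.6] 52.65575023998474
tilt [-6.00909232e-03 -5.81527221e-03  5.26596365e+01]
cap [ 554.3 -317.7   47.3   46.2   59.8] 145.55063051487332 ((554.9930419921875, -318.09613037109375), 24.39845085144043)
t 28.6 tcp [557.4 297.4 207. ] yaw_y 81.8 tilt [-0.0029 -0.0009] gap 85.3 gf 0.0 ft [-0.5  0.2 -0.1] j6 -1.12
turn 0.031 shift [-104.2 -605.6    7. ]
[ 0.3   0.54  1.09  0.    1.51 -1.12]
```

View pics/s4.png

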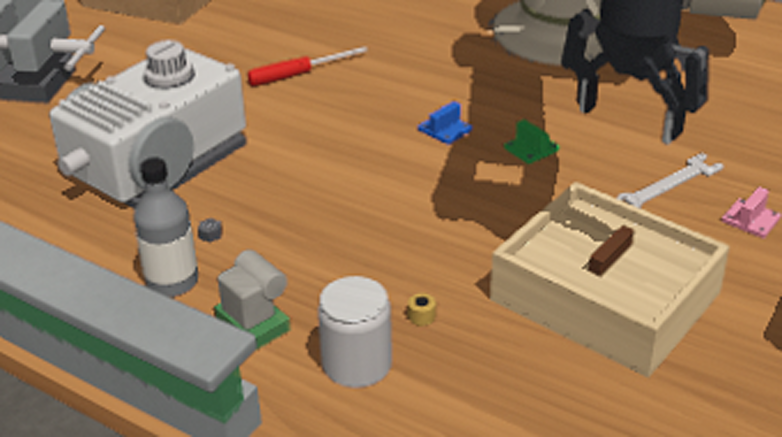

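The board is seated level in the crate, with its grip bar at crop (610,250), and the cap at crop (168,62) is untouched. Now to the cap, winding the wrist clockwise first so it has the most room to turn.

Call:
apply_moves --rows "-5.3 -38.1 0 0 0 0 -1;-5.3 -38.1 0 0 0 0 -1;-5.3 -38.1 0 0 0 0 -1;-5.3 -38.1 0 0 0 0 -1;-5.3 -38.1 0 0 0 0 -1;-5.3 -38.1 0 0 0 0 -1;-5.3 -38.1 0 0 0 0 -1;-5.3 -38.1 0 0 0 0 -1;-5.3 -38.1 0 0 0 0 -1;-5.3 -38.1 0 0 0 0 -1;-5.3 -38.1 0 0 0 0 -1;-5.3 -38.1 0 0 0 0 -1;-5.3 -38.1 0 0 0 0 -1;-5.3 -38.1 0 0 0 0 -1;-5.3 -38.1 0 0 0 0 -1;-5.3 -38.1 0 0 0 0 -1;0 0 0 0 0 0.15 -1;0 0 0 0 0 0.15 -1;0 0 0 0 0 0.15 -1;0 0 0 0 0 0.15 -1"

```text
clock: 30.65
tool_pos: [554.2, -317.8, 207.0]
ee_rot: [-1.15, -2.921, -0.001]
ft_force: [-0.4, -0.1, 0.1]
finger_gap: 85.5
gripper_force: 0.0
```

Call:
apply_moves --rows "0 0 0 0 0 0.15 -1;0 0 0 0 0 0.15 -1;0 0 0 0 0 0.15 -1;0 0 0 0 0 0.15 -1;0 0 0 0 0 0.15 -1;0 0 0 0 0 0.15 -1;0 0 0 0 0 0.15 -1;0 0 0 0 0 0.15 -1;0 0 0 0 0 0.15 -1;0 0 0 0 0 0.15 -1;0 0 0 0 0 0.15 -1;0 0 0 0 0 0.15 -1;0 0 0 0 0 0.15 -1;0 0 0 0 0 0.15 -1;0 0 0 0 0 0.15 -1;0 0 0 0 0 0.15 -1;0 0 0 0 0 0.15 -1;0 0 0 0 0 0.15 -1;0 0 0 0 0 0.15 -1;0 0 0 0 0 0 -1"

```text
clock: 32.65
tool_pos: [554.3, -317.7, 207.3]
ee_rot: [-3.06, 0.706, 0.003]
ft_force: [-0.4, -0.4, 0.8]
finger_gap: 85.3
gripper_force: 0.0
```

```bash
python3 - <<'E'
from go import *
s=robot.read_state();M=R.from_rotvec(s['ee_rot']).as_matrix()
plan((554.9,-318,120,np.degrees(np.arctan2(M[1,1],M[0,1]))))
E
```

```text
t 32.6 tcp [ 554.3 -317.7  207.3] yaw_y -116.0 tilt [-0.0019  0.0017] gap 85.3 gf 0.0 ft [-0.4 -0.4  0.8] j6 1.32
turn -0.000 shift [ 0.7  0.  87.3]
```

Call:
apply_moves --rows "0 0 0 0 0 0.15 -1;0 0 0 0 0 0.15 -1;0 0 0 0 0 0.15 -1;0 0 0 0 0 0.15 -1;0 0 0 0 0 0.15 -1;0 0 0 0 0 0.15 -1;0 0 0 0 0 0.15 -1;0 0 0 0 0 0.15 -1;0 0 25 0 0 0 -1;0 0 25 0 0 0 -1;0 0 20 0 0 0 -1;0 0 10 0 0 0 -1;0 0 5 0 0 0 -1;0 0 0 0 0 0 -1;0 0 0 0 0 0 -1"

```text
clock: 34.15
tool_pos: [554.8, -318.2, 124.6]
ee_rot: [-2.13, 2.309, -0.002]
ft_force: [0.5, -0.6, -0.4]
finger_gap: 85.5
gripper_force: 0.0
```

Call:
apply_moves --rows "0 0 0 0 0 0 -0.5;0 0 0 0 0 0 -0.2;0 0 0 0 0 0 0;0 0 0 0 0 0 0.3;0 0 0 0 0 0 1;0 0 0 0 0 0 1;0 0 0 0 0 0 1" --force 60

```text
clock: 34.85
tool_pos: [555.4, -318.2, 124.9]
ee_rot: [-2.129, 2.309, -0.005]
ft_force: [3.5, -0.1, 5.6]
finger_gap: 46.1
gripper_force: 61.1
```

Call:
apply_moves --rows "0 0 -0.1 0 0 -0.12 1;0 0 -0.1 0 0 -0.12 1;0 0 -0.1 0 0 -0.12 1;0 0 -0.1 0 0 -0.12 1;0 0 -0.1 0 0 -0.12 1;0 0 -0.1 0 0 -0.12 1;0 0 -0.1 0 0 -0.12 1;0 0 -0.1 0 0 -0.12 1;0 0 0 0 0 0 1"

```text
clock: 35.75
tool_pos: [556.7, -318.5, 125.8]
ee_rot: [2.957, -1.06, 0.011]
ft_force: [8.5, -1.0, 3.0]
finger_gap: 46.2
gripper_force: 61.1
```

```bash
python3 - <<'E'
from go import *
plan(); print(robot.read_state()['wrist_torque'])
E
```

```text
t 35.8 tcp [ 556.7 -318.5  125.8] yaw_y -129.5 tilt [ 0.0063 -0.0028] gap 46.2 gf 61.1 ft [ 8.5 -1.   3. ] j6 1.55
[-0.0570964  -1.59060898 -0.07250564]
```

Call:
apply_moves --rows "1.5 -1.3 0 0 0 0 1;0 0 -0.1 0 0 -0.12 1;0 0 -0.1 0 0 -0.12 1;0 0 -0.1 0 0 -0.12 1;0 0 -0.1 0 0 -0.12 1;0 0 -0.1 0 0 -0.12 1;0 0 -0.1 0 0 -0.12 1;0 0 -0.1 0 0 -0.12 1;0 0 -0.1 0 0 -0.12 1;0 0 -0.1 0 0 -0.12 1;0 0 -0.1 0 0 -0.12 1;0 0 0 0 0 0 1"

```text
clock: 36.95
tool_pos: [558.0, -317.9, 126.9]
ee_rot: [3.037, 0.794, 0.006]
ft_force: [6.2, 0.8, 5.5]
finger_gap: 46.2
gripper_force: 61.5
```

```bash
python3 - <<'E'
from go import *
plan(); print(robot.read_state()['wrist_torque'])
E
```

```text
t 37.0 tcp [ 558.  -317.9  126.9] yaw_y -60.7 tilt [ 0.0045 -0.0016] gap 46.2 gf 61.5 ft [6.2 0.8 5.5] j6 0.36
[ 0.22932182 -1.07526927  0.00302172]
```

Call:
apply_moves --rows "1.3 0.7 0 0 0 0 1;0 0 -0.1 0 0 -0.12 1;0 0 -0.1 0 0 -0.12 1;0 0 -0.1 0 0 -0.12 1;0 0 -0.1 0 0 -0.12 1;0 0 -0.1 0 0 -0.12 1;0 0 -0.1 0 0 -0.12 1;0 0 -0.1 0 0 -0.12 1;0 0 -0.1 0 0 -0.12 1;0 0 -0.1 0 0 -0.12 1;0 0 -0.1 0 0 -0.12 1;0 0 0 0 0 0 1"

```text
clock: 38.15
tool_pos: [558.1, -316.9, 127.9]
ee_rot: [2.06, 2.372, 0.002]
ft_force: [-1.1, 5.9, 11.1]
finger_gap: 45.8
gripper_force: 62.0
```

```bash
python3 - <<'E'
from go import *
plan(); print(robot.read_state()['wrist_torque'])
E
```

```text
t 38.1 tcp [ 558.1 -316.9  127.9] yaw_y 8.1 tilt [0.0008 0.0008] gap 45.8 gf 62.0 ft [-1.1  5.9 11.1] j6 -0.84
[0.99112052 0.10371059 0.03377788]
```

Call:
apply_moves --rows "1 0 -0.8 0 0 0 1;0 0 -0.12 0 0 -0.12 1;0 0 -0.12 0 0 -0.12 1;0 0 -0.12 0 0 -0.12 1;0 0 -0.12 0 0 -0.12 1;0 0 -0.12 0 0 -0.12 1;0 0 -0.12 0 0 -0.12 1;0 0 -0.12 0 0 -0.12 1;0 0 -0.12 0 0 -0.12 1;0 0 -0.12 0 0 -0.12 1;0 0 0 0 0 0 1;0 0 0 0 0 0 1"

```text
clock: 39.35
tool_pos: [557.1, -316.5, 129.1]
ee_rot: [-0.552, -3.091, -0.0]
ft_force: [-3.5, 1.8, 7.0]
finger_gap: 46.1
gripper_force: 61.7
```

```bash
python3 - <<'E'
from go import *
plan(); print(robot.read_state()['wrist_torque'])
E
```

```text
t 39.4 tcp [ 557.1 -316.5  129.1] yaw_y 69.7 tilt [-0.0015  0.0004] gap 46.1 gf 61.7 ft [-3.5  1.8  7. ] j6 -1.92
[0.40783385 0.66973215 0.05744115]
```

Call:
apply_moves --rows "0 0 -1.5 0 0 0 1;0 0 -1.5 0 0 0 1;0 0 -1.5 0 0 0 1;0 0 0 0 0 0 1"

```text
clock: 39.75
tool_pos: [557.3, -316.6, 132.3]
ee_rot: [-0.553, -3.09, -0.001]
ft_force: [-3.7, -0.1, -3.7]
finger_gap: 45.8
gripper_force: 61.9
```

Lifting freely; I continue up.

Call:
apply_moves --rows "0 0 -3 0 0 0 1;0 0 -4 0 0 0 1;0 0 -5 0 0 0 1;0 0 -10 0 0 0 1;0 0 -20 0 0 0 1;0 0 -30 0 0 0 1;0 0 0 0 0 0 1;0 0 0 0 0 0 1;0 0 0 0 0 0 1"

```text
clock: 40.65
tool_pos: [557.5, -316.5, 203.7]
ee_rot: [-0.552, -3.091, -0.002]
ft_force: [0.2, 0.1, -3.4]
finger_gap: 46.2
gripper_force: 62.0
```

```bash
cat >> go.py <<'E'
E
python3 - <<'E'
from go import *
from m import *
b=(557.9,297.5); print(crate(0,42,b),crate(0,-42,b))
x,y=crate(0,-42,b); plan((x,y,204,69.7),(x,y,86,69.7))
s=grab('scene'); save(s,'s5.png',(90,80,430,310),2.3)
E
```

```text
(np.float64(563.9629604420409), np.float64(339.0600831408967)) (np.float64(551.8370395579591), np.float64(255.93991685910328))
t 40.6 tcp [ 557.5 -316.5  203.7] yaw_y 69.7 tilt [-0.0015  0.0013] gap 46.2 gf 62.0 ft [ 0.2  0.1 -3.4] j6 -1.92
turn 0.001 shift [ 2.039e+02  5.349e+02 -3.000e-01]
turn -0.000 shift [  0.   0. 118.]
```

View pics/s5.png

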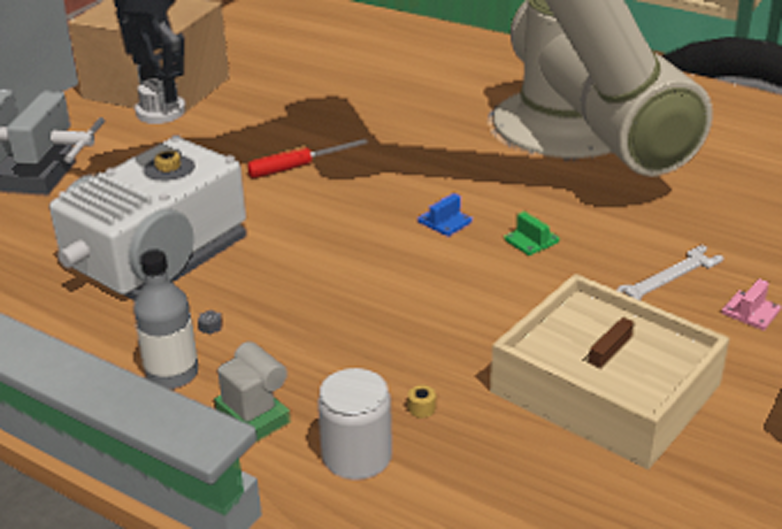

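Call:
apply_moves --rows "0 0 0 0 0 0.136 1;0 0 0 0 0 0.136 1;0 0 0 0 0 0.136 1;0 0 0 0 0 0.136 1;0 0 0 0 0 0.136 1;0 0 0 0 0 0.136 1;0 0 0 0 0 0.136 1;0 0 0 0 0 0.136 1;0 0 0 0 0 0.136 1;0 0 0 0 0 0.136 1;0 0 0 0 0 0 1;0 0 0 0 0 0 1"

```text
clock: 41.9
tool_pos: [557.7, -316.7, 204.2]
ee_rot: [-2.37, -2.061, 0.0]
ft_force: [0.3, 0.7, -2.8]
finger_gap: 46.0
gripper_force: 61.9
```

```bash
python3 - <<'E'
from go import *
x,y=crate(0,-45,(557.9,297.5)); plan((x,y,204,-8.3),(x,y,72,-8.3))
E
```

```text
t 41.9 tcp [ 557.7 -316.7  204.2] yaw_y -8.0 tilt [-0.0009  0.0008] gap 46.0 gf 61.9 ft [ 0.3  0.7 -2.8] j6 -0.56
turn 0.005 shift [ 5.628e+02 -8.850e+01  2.000e-01]
turn -0.000 shift [  0.   0. 132.]
```

Call:
apply_moves --rows "35.2 -5.5 0 0 0 0.005 1;35.2 -5.5 0 0 0 0 1;35.2 -5.5 0 0 0 0 1;35.2 -5.5 0 0 0 0 1;35.2 -5.5 0 0 0 0 1;35.2 -5.5 0 0 0 0 1;35.2 -5.5 0 0 0 0 1;35.2 -5.5 0 0 0 0 1;35.2 -5.5 0 0 0 0 1;35.2 -5.5 0 0 0 0 1;35.2 -5.5 0 0 0 0 1;35.2 -5.5 0 0 0 0 1;35.2 -5.5 0 0 0 0 1;35.2 -5.5 0 0 0 0 1;35.2 -5.5 0 0 0 0 1;35.2 -5.5 0 0 0 0 1;0 0 0 0 0 0 1;0 0 0 0 0 0 1;0 0 0 0 0 0 1"

```text
clock: 43.8
tool_pos: [553.7, 252.5, 204.7]
ee_rot: [2.379, 2.052, -0.001]
ft_force: [0.2, -0.3, -2.9]
finger_gap: 46.0
gripper_force: 62.2
```

Call:
apply_moves --rows "0 0 30 0 0 0 1;0 0 30 0 0 0 1;0 0 30 0 0 0 1;0 0 15 0 0 0 1;0 0 8 0 0 0 1;0 0 5 0 0 0 1;0 0 0 0 0 0 1;0 0 0 0 0 0 1"

```text
clock: 44.6
tool_pos: [554.2, 253.1, 87.8]
ee_rot: [2.379, 2.051, 0.002]
ft_force: [0.1, -0.4, -2.6]
finger_gap: 46.1
gripper_force: 62.2
```

```bash
python3 - <<'E'
from go import *
x,y=crate(0,-45,(557.9,297.5)); plan((x,y,72,-8.3))
from m import *
s=grab('scene'); save(s,'s6.png',(270,130,430,310),3.3)
E
```

```text
t 44.6 tcp [554.2 253.1  87.8] yaw_y -8.5 tilt [0.0015 0.0004] gap 46.1 gf 62.2 ft [ 0.1 -0.4 -2.6] j6 0.38
turn -0.003 shift [-0.6 -2.7 15.8]
```

View pics/s6.png

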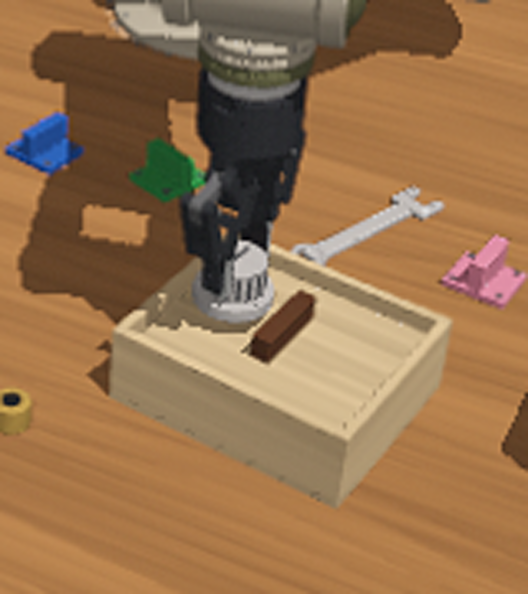

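The cap, at crop (232,285), hangs over the board beside the bar, at crop (283,325), and clear of the walls. I lower it gently.

Call:
apply_moves --rows "0 0 5 0 0 0 1;0 0 5 0 0 0 1;0 0 3 0 0 0 1;0 0 1 0 0 0 1;0 0 0 0 0 0 1"

```text
clock: 45.15
tool_pos: [553.6, 253.2, 72.7]
ee_rot: [-2.379, -2.051, 0.001]
ft_force: [-0.5, 1.2, -3.0]
finger_gap: 46.0
gripper_force: 62.2
```

Call:
apply_moves --rows "0 0 0.7 0 0 0 1;0 0 0 0 0 0 1;0 0 0 0 0 0 1"

```text
clock: 45.45
tool_pos: [553.7, 253.2, 72.3]
ee_rot: [2.379, 2.051, 0.0]
ft_force: [0.1, 0.0, -2.1]
finger_gap: 45.9
gripper_force: 62.2
```

Call:
apply_moves --rows "0 0 0.7 0 0 0 1;0 0 0.7 0 0 0 1;0 0 0 0 0 0 1"

```text
clock: 45.75
tool_pos: [553.8, 253.2, 72.1]
ee_rot: [2.379, 2.051, 0.001]
ft_force: [-4.2, -1.6, 7.2]
finger_gap: 45.8
gripper_force: 63.5
```

Contact. Release and retreat.

Call:
apply_moves --rows "0 0 0 0 0 0 0;0 0 0 0 0 0 -0.2;0 0 0 0 0 0 -0.4;0 0 0 0 0 0 -0.5;0 0 0 0 0 0 -0.5;0 0 -10 0 0 0 -0.5;0 0 -20 0 0 0 -0.5;0 0 -40 0 0 0 -0.5;0 0 -40 0 0 0 -0.5;0 0 -40 0 0 0 -0.5;-45 0 0 0 0 0 -0.5;-45 0 0 0 0 0 -0.5;-45 0 0 0 0 0 -0.5;-45 0 0 0 0 0 -0.5;-45 0 0 0 0 0 -0.5;0 0 0 0 0 0 -0.5;0 0 0 0 0 0 -0.5;0 0 0 0 0 0 -0.5"

```text
clock: 47.55
tool_pos: [520.6, 31.4, 221.2]
ee_rot: [2.379, 2.052, 0.001]
ft_force: [-0.0, 1.4, -0.0]
finger_gap: 63.8
gripper_force: 0.0
```

```bash
python3 - <<'E'
from go import *
from m import *
plan()
c=grab('top');P=cloud(c); save(c,'t7.png',(140,150,300,260),4)
Q=P.reshape(-1,3); near=np.hypot(Q[:,0]-558,Q[:,1]-297)<120
for nm,lo,hi in(('capTop',87,98),('bar',72,81),('flange',62,70)):
    q=Q[near&(Q[:,2]>lo)&(Q[:,2]<hi)]; print(nm,len(q),rect(q),np.median(q[:,2]).round(1))
a=np.radians(-8.3);q=Q-np.array([557.6,297.2,0]);X=q[:,0]*np.cos(a)+q[:,1]*np.sin(a);Y=-q[:,0]*np.sin(a)+q[:,1]*np.cos(a)
m=(abs(X)<60)&(abs(Y)<75)&(Q[:,2]>45)&(Q[:,2]<60)
A=np.c_[X[m],Y[m],np.ones(m.sum())];print('board plane',np.linalg.lstsq(A,Q[m,2],rcond=None)[0])
m=(np.hypot(X,Y+45)<40)&(Q[:,2]>85);A=np.c_[X[m],Y[m],np.ones(m.sum())];print('cap plane',np.linalg.lstsq(A,Q[m,2],rcond=None)[0],'centre',X[m].mean(),Y[m].mean())
s=grab('scene'); save(s,'s7.png',(230,130,450,310),3)
E
```

```text
t 47.5 tcp [520.6  31.4 221.2] yaw_y -8.4 tilt [0.0006 0.0002] gap 63.8 gf 0.0 ft [-0.   1.4 -0. ] j6 -0.02
capTop 170 [550.4 253.2  48.6  43.1  88.2] 92.3
bar 115 [561.4 303.  173.2 161.9  79.2] 76.4
flange 571 [558.3 297.5 194.7 167.1  81.6] 66.4
board plane [-5.78646078e-04 -1.17694278e-03  5.44636257e+01]
cap plane [-1.98276733e-03  1.50961189e-02  9.28224534e+01] centre -1.0475111791755267 -45.1184681921522
```

View pics/s7.png

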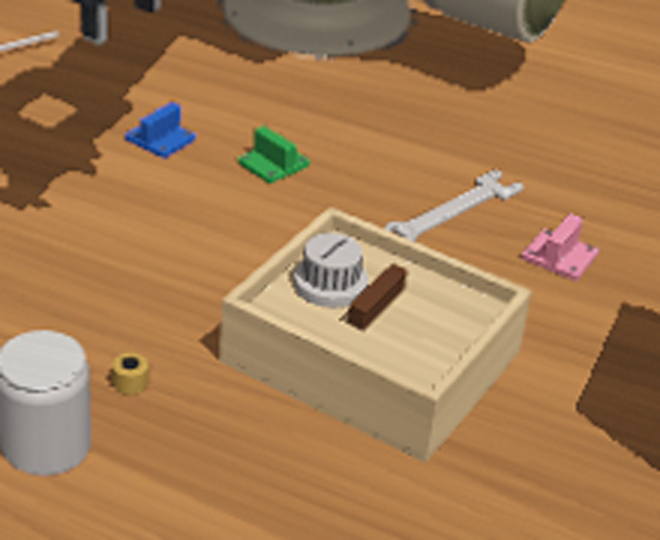

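The cap stands upright at crop (332,265), with its top at 92 mm, on a level board whose top is at 54 mm. The bystanders near the crate in this view look untouched and the arm is clear, so I hand in.

```bash
python3 -c "
from station import robot
print(robot.finish_job())"
```

```text
the job is handed in; nothing more can be done
None
```

I handed the job in at about 48 s on the robot's clock: all four cover plates flat on the crate floor, the board level on its corner blocks, and the cap unscrewed in one grip (about 4.4 rad) and standing upright beside the grip bar; the hand-in returned no verdict.

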